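Transfer a row of pipe fittings to the issue rack in picking order

TASK

Four steel pipe fittings stand in a row on the plywood receiving board. Move them to the empty four-pocket steel issue rack, one standing upright on the floor of each pocket, in the order of the row: the fitting farthest left, as seen from the robot, goes into the pocket next to the rack's upright end plate, and the rest follow in turn away from the plate. Let go of them all and leave them standing still.

Things in the scene. Friction and masses are not known exactly. Their poses are not given: they have to be found in the camera images.
- coupling: Fitting, a straight six-sided steel bar, 36 across the flats (41.6 across the corners), 60 tall, dark bore on top. It stands upright; its flats face along its own y axis (and every 60 degrees from that). Sizes in mm. Stands upright (z up) on its pad at the start, up to 3 mm off the pad's centre; origin at the centre of its underside. About 0.2 to 0.45 kg.
- bush: Fitting, round steel flanged bush: flange 46 diameter and 10 thick at the bottom, then a 32 diameter barrel up to 50 tall, dark bore on top. Sizes in mm. Stands upright (z up) on its pad at the start, up to 3 mm off the pad's centre; origin at the centre of its underside. About 0.2 to 0.45 kg.
- nipple: Fitting, the tallest and thinnest: plain round steel pipe nipple, 30 diameter, 75 tall, thread rings at both ends (ridges only drawn), dark bore on top. Sizes in mm. Stands upright (z up) on its pad at the start, up to 3 mm off the pad's centre; origin at the centre of its underside. About 0.2 to 0.45 kg.
- plug: Fitting, pipe plug: round threaded steel body 42 diameter, 40 tall, with a 22 square, 16 tall head on top (56 tall in all). Sizes in mm. Stands upright (z up) on its pad at the start, up to 3 mm off the pad's centre; origin at the centre of its underside. About 0.2 to 0.45 kg.
- pad_coupling: Fixed black rubber pad (six-sided, 52 across flats, 6 mm thick) under the coupling at the start. Origin: centre of its underside, on the fixed plywood board (90 x 330 x 18 mm), so fittings start 24 mm above the bench. The four pads lie 80 mm apart in a row along their y; +y is left as seen from the robot (board turned at most 0.2 rad).
- pad_bush: Fixed black rubber pad (round, 62 diameter, 6 mm thick) under the bush at the start. Origin: centre of its underside, on the fixed plywood board (90 x 330 x 18 mm), so fittings start 24 mm above the bench. The four pads lie 80 mm apart in a row along their y; +y is left as seen from the robot (board turned at most 0.2 rad).
- pad_nipple: Fixed black rubber pad (46 mm square, turned 45 degrees to the board, 6 mm thick) under the nipple at the start. Origin: centre of its underside, on the fixed plywood board (90 x 330 x 18 mm), so fittings start 24 mm above the bench. The four pads lie 80 mm apart in a row along their y; +y is left as seen from the robot (board turned at most 0.2 rad).
- pad_plug: Fixed black rubber pad (58 mm square, parallel to the board, 6 mm thick) under the plug at the start. Origin: centre of its underside, on the fixed plywood board (90 x 330 x 18 mm), so fittings start 24 mm above the bench. The four pads lie 80 mm apart in a row along their y; +y is left as seen from the robot (board turned at most 0.2 rad).
- rack: Galvanised steel rack (dark pocket floors) fixed on the bench, 84 (x) by 410 mm (y), nearer than the board or beyond it, turned at most 0.2 rad. Origin: centre of its underside. Four empty pockets along its y, centred at y = -120, -40, 40, 120 mm, x = 0; each 64 x 64 mm inside, floor 6 mm above the bench, walls rising 8 mm above the floor, 16 mm wide between pockets, 10 mm at the sides.
- end_plate: Upright galvanised plate, 84 mm wide (x), 8 thick (y), 60 tall, fixed on one end of the rack, 190 mm from the rack's centre, at its +y or -y end (the other end has only a flat strap). Origin: centre of its foot, 6 mm above the bench; top 66 mm above the bench. The pockets' centres are 70, 150, 230 and 310 mm from it.
Not all that is in view belongs to the job. What is shaped like the plug but red or turquoise is not meant. What is shaped like the nipple but pink is not meant.

How it is judged:
At the end, for the whole second after the job is handed in: Each fitting stands at rest, upright (0.1 rad), on a pocket floor (underside 3 to 10 mm above the rack's, within 20 mm of the centre line); its place from the end plate equals its first place from the left: 70, 150, 230 or 310 mm from the plate, within 25 mm (x of coupling in the frame of rack between -0.02 and 0.02 m and z of coupling in the frame of rack between 0.003 and 0.01 m and angle between each of coupling, bush, nipple, plug's own z axis and vertical below 0.1 rad and linear speed of each of coupling, bush, nipple, plug below 0.02 m/s and angular speed of each of coupling, bush, nipple, plug below 0.2 rad/s and ((y of each of pad_bush, pad_nipple, pad_plug in the frame of pad_coupling below 0.04 m and horizontal distance between coupling and end_plate between 0.045 and 0.095 m) or (y of each of pad_bush, pad_nipple, pad_plug in the frame of pad_coupling below 0.12 m and y of any of pad_bush, pad_nipple, pad_plug in the frame of pad_coupling above 0.04 m and horizontal distance between coupling and end_plate between 0.125 and 0.175 m) or (y of each of pad_bush, pad_nipple, pad_plug in the frame of pad_coupling below 0.2 m and y of any of pad_bush, pad_nipple, pad_plug in the frame of pad_coupling above 0.12 m and horizontal distance between coupling and end_plate between 0.205 and 0.255 m) or (y of each of pad_bush, pad_nipple, pad_plug in the frame of pad_coupling below 0.28 m and y of any of pad_bush, pad_nipple, pad_plug in the frame of pad_coupling above 0.2 m and horizontal distance between coupling and end_plate between 0.285 and 0.335 m)) and x of bush in the frame of rack between -0.02 and 0.02 m and z of bush in the frame of rack between 0.003 and 0.01 m and ((y of each of pad_coupling, pad_nipple, pad_plug in the frame of pad_bush below 0.04 m and horizontal distance between bush and end_plate between 0.045 and 0.095 m) or (y of each of pad_coupling, pad_nipple, pad_plug in the frame of pad_bush below 0.12 m and y of any of pad_coupling, pad_nipple, pad_plug in the frame of pad_bush above 0.04 m and horizontal distance between bush and end_plate between 0.125 and 0.175 m) or (y of each of pad_coupling, pad_nipple, pad_plug in the frame of pad_bush below 0.2 m and y of any of pad_coupling, pad_nipple, pad_plug in the frame of pad_bush above 0.12 m and horizontal distance between bush and end_plate between 0.205 and 0.255 m) or (y of each of pad_coupling, pad_nipple, pad_plug in the frame of pad_bush below 0.28 m and y of any of pad_coupling, pad_nipple, pad_plug in the frame of pad_bush above 0.2 m and horizontal distance between bush and end_plate between 0.285 and 0.335 m)) and x of nipple in the frame of rack between -0.02 and 0.02 m and z of nipple in the frame of rack between 0.003 and 0.01 m and ((y of each of pad_coupling, pad_bush, pad_plug in the frame of pad_nipple below 0.04 m and horizontal distance between nipple and end_plate between 0.045 and 0.095 m) or (y of each of pad_coupling, pad_bush, pad_plug in the frame of pad_nipple below 0.12 m and y of any of pad_coupling, pad_bush, pad_plug in the frame of pad_nipple above 0.04 m and horizontal distance between nipple and end_plate between 0.125 and 0.175 m) or (y of each of pad_coupling, pad_bush, pad_plug in the frame of pad_nipple below 0.2 m and y of any of pad_coupling, pad_bush, pad_plug in the frame of pad_nipple above 0.12 m and horizontal distance between nipple and end_plate between 0.205 and 0.255 m) or (y of each of pad_coupling, pad_bush, pad_plug in the frame of pad_nipple below 0.28 m and y of any of pad_coupling, pad_bush, pad_plug in the frame of pad_nipple above 0.2 m and horizontal distance between nipple and end_plate between 0.285 and 0.335 m)) and x of plug in the frame of rack between -0.02 and 0.02 m and z of plug in the frame of rack between 0.003 and 0.01 m and ((y of each of pad_coupling, pad_bush, pad_nipple in the frame of pad_plug below 0.04 m and horizontal distance between plug and end_plate between 0.045 and 0.095 m) or (y of each of pad_coupling, pad_bush, pad_nipple in the frame of pad_plug below 0.12 m and y of any of pad_coupling, pad_bush, pad_nipple in the frame of pad_plug above 0.04 m and horizontal distance between plug and end_plate between 0.125 and 0.175 m) or (y of each of pad_coupling, pad_bush, pad_nipple in the frame of pad_plug below 0.2 m and y of any of pad_coupling, pad_bush, pad_nipple in the frame of pad_plug above 0.12 m and horizontal distance between plug and end_plate between 0.205 and 0.255 m) or (y of each of pad_coupling, pad_bush, pad_nipple in the frame of pad_plug below 0.28 m and y of any of pad_coupling, pad_bush, pad_nipple in the frame of pad_plug above 0.2 m and horizontal distance between plug and end_plate between 0.285 and 0.335 m))); the robot touches nothing.
It also fails if it takes over 93 s, if anything falls off the work surface, if the arm or the gripper's body presses on something with over 40 N, if the wrist force passes 120 N, or if a joint passes its speed limit or range.

ROBOT

A 7-joint arm with a two-finger parallel gripper is mounted at the origin on the work surface. World frame = base frame: x ahead of the robot, y to its left, z up, the work surface at z = 0. Lengths are in m, angles in rad, forces in N, time in s.
With the tool pointing down it reaches from about 0.4 to 0.85 m from the base axis. Payload 4.5 kg.
Tool frame: the origin (TCP) lies on the centre line of the jaws, within the pads' length; the fingertips stand 17 mm ahead of it and the grasp point (between the pads) lies 2 mm behind it (manip.finger_overhang is the distance from the TCP to the fingertips, in m); z points along the fingers, y is the line along which they close (so a half turn about z gives the same grasp; the last joint's range is limited). The gripper opens to 85 mm and grips with 20 to 120 N. Pads are 22 mm wide; open, the fingers measure 114 mm over their backs; the gripper's body (76 mm by 85 mm) begins 54 mm behind the grasp point. The pads swing forward as they close: fully open they stand 13 mm farther back than shut.
Start: joints at [-1.136, 0.689, -0.195, 1.565, 0.157, 0.902, -0.215], TCP at [0.244, 0.575, 0.248] pointing down, gripper open.
Joint ranges: [-3.01, 3.01], [-0.46, 2.08], [-1.47, 1.51], [0.13, 2.56], [-1, 4.14], [0.04, 2.09], [-2.66, 2.66]. Speed limits (rad/s): [2.57, 2.57, 3.14, 3.14, 3.14, 3.14, 3.14].

INTERFACE

Orientations are given as [roll, pitch, yaw] about the fixed x, y, z axes, in that order (R = Rz(yaw) Ry(pitch) Rx(roll)).
In Python, from bench import manip gives the robot as it stands.
- The arm moves only by the shell command python3 -m pendant 'ROWS' [FORCE]. ROWS is a JSON object whose one key "deltas" holds a list of rows, each a list of 7 numbers: the shift along the tool's x, y, z in mm, then the turn, a rotation vector about the tool's x, y, z in rad, then the finger opening in mm, from 0 to 85.4. In form: {"deltas": [[x, y, z, ax, ay, az, gripper], ...]}. A call has exactly 10 rows; each row is the pose to reach, as a shift and turn from the pose commanded when the call began, along the tool's axes at that moment; what a row does not reach only later rows make up. A row lasts 1/12 s, in which the tool goes at most 41.7 mm and 7.16 degrees, less where a joint would pass 70% of its speed; a pose out of reach is approached as far as the arm can. A call with a gripper value outside its range is refused whole. The fingers move at their own pace and stop on an object; FORCE is the grip in N (left out, the last holds). Time passes only in rows, so rows that repeat a pose let the fingers close, or fill a call up. It gives the time, the measured TCP pose, the force, the opening and the grip force at its end, in the units of the state.
- manip.get_state(): the state, without advancing time (a new reading comes with each control period).
- manip.read_camera(name): name is "side" or "top" or "wrist"; returns a dict with "img" (480x640x3 uint8, red, green, blue), "intrinsics" (3x3 intrinsics, pixels), "distortion" ([k1, k2, p1, p2, k3] as OpenCV has them; the pictures are not rectified), "cam_to_world" (4x4, takes a point from camera to world coordinates). Camera axes: x right, y down, z forward; pixel columns grow to the right and rows downward; lengths in m; the calibration is good to about 2 mm. A picture is of the moment at which its call begins. There is no depth.
- manip.hand_in(): hands the job in; it is judged then, once.
Trained networks look in a picture, given as the dict that the camera call returned (one of the last four; its "shot" number tells which), for a name from the list of things; names that differ only in an ending like _2 or _b are one class to them, and where a whole thing is asked for, a point or a joint stands for the part that bears it (a point fixed in the world has none). Each returns a list of dicts, best first, with "score" (0 to 1); they miss things now and then, are a little off and sometimes report something else, mostly with a low value. They report only what shows in the picture. A call takes as long as a camera call. They do not tell look-alikes from the thing itself.
- manip.recognise(picture, query): "point" ([x, y, z] in m, in world coordinates, good to about 4 mm: the middle of the surface that is visible of it).
- manip.tip_of(picture, query): "point" ([x, y, z] in m, in world coordinates, good to about 4 mm: a listed point, or the origin of a listed thing).
The state is a dict: "time": time; "joint_pos": joint angles; "joint_velocities": joint speeds; "effort": joint torques, N m; "eef_pos": TCP position; "tcp_rot": TCP orientation; "force": force on the tool from outside, world axes, zero at the start; "torque": the same for the moment, N m; "gripper_width": opening from 0.0 (shut) to 1.0 (fully open); "grip_force": force on a finger pad.
Only numpy, scipy, OpenCV 4.12 (cv2) and the standard library are available. Lean on these libraries where they do the work, as an engineer would, in place of code of your own. Each camera call takes 0.05 s, during which the arm holds its last target. There are 200 camera calls.

## Working session

There is one attempt and no reset: what is moved stays moved. The work goes in short steps, Python scripts to look and compute and a shell command to move; the robot and the scene stay as the last step left them, time stands still between calls to the robot, and variables do not carry over. Pictures are saved under pics/ and viewed, at most 14 in all, crops included, and the job is handed in when it is done.

```bash
mkdir -p pics; cat > h.py <<'E'
from bench import manip
import numpy as np, cv2
def shot(n,f=None):
    p=manip.read_camera(n)
    if f: cv2.imwrite('pics/'+f,p['img'][:,:,::-1])
    return p
E
python3 - <<'E'
from h import *
s=manip.get_state();print({k:np.round(s[k],3) for k in('time','eef_pos','tcp_rot','force','gripper_width')},manip.finger_overhang)
for c in('top','side'):
    p=shot(c,c+'0.png');print(c,np.round(p['cam_to_world'],2).tolist())
    for q in('coupling','bush','nipple','plug','pad_coupling','pad_bush','pad_nipple','pad_plug','rack','end_plate'):
        print(q,[(np.round(d['point'],3).tolist(),round(d['score'],2)) for d in manip.tip_of(p,q)[:4]])
E
```

```text
{'time': np.float64(0.0), 'eef_pos': array([0.244, 0.575, 0.247]), 'tcp_rot': array([-3.14 ,  0.   ,  2.741]), 'force': array([ 0.173, -0.436,  0.289]), 'gripper_width': np.float64(0.996)} 0.017
top [[-0.02, -0.99, 0.12, 0.4], [-1.0, 0.02, -0.01, -0.01], [0.01, -0.12, -0.99, 1.01], [0.0, 0.0, 0.0, 1.0]]
coupling [([0.484, -0.208, 0.023], 0.95)]
bush [([0.475, -0.124, 0.024], 0.76)]
nipple [([0.439, 0.144, -0.002], 0.66), ([0.451, 0.027, 0.028], 0.54)]
plug [([0.351, -0.032, -0.001], 0.95), ([0.462, -0.05, 0.025], 0.79), ([0.357, 0.037, -0.001], 0.78), ([0.477, -0.122, 0.026], 0.48)]
pad_coupling [([0.484, -0.203, 0.02], 0.8)]
pad_bush [([0.474, -0.134, 0.017], 0.96), ([0.645, -0.043, 0.006], 0.49)]
pad_nipple [([0.455, 0.032, 0.02], 0.65), ([0.455, 0.026, 0.026], 0.31)]
pad_plug [([0.467, -0.047, 0.016], 0.6)]
rack [([0.643, -0.041, 0.002], 0.7)]
end_plate [([0.656, -0.231, 0.007], 0.79), ([0.474, -0.13, 0.017], 0.62)]
side [[0.96, -0.17, 0.24, 0.33], [-0.3, -0.58, 0.76, -0.62], [0.01, -0.8, -0.6, 0.53], [0.0, 0.0, 0.0, 1.0]]
coupling [([0.479, -0.203, 0.025], 0.8), ([0.478, -0.124, 0.022], 0.29)]
bush [([0.478, -0.124, 0.023], 0.93)]
nipple [([0.439, 0.141, 0.003], 0.83), ([0.454, 0.028, 0.023], 0.79)]
plug [([0.348, 0.036, 0.002], 0.8), ([0.355, -0.039, 0.003], 0.73), ([0.462, -0.05, 0.026], 0.61)]
pad_coupling [([0.485, -0.208, 0.016], 0.95)]
pad_bush [([0.473, -0.126, 0.018], 0.88)]
pad_nipple [([0.454, 0.036, 0.019], 0.57)]
pad_plug [([0.466, -0.048, 0.018], 0.83)]
rack [([0.648, -0.038, 0.001], 0.62)]
end_plate []
```

View pics/top0.png

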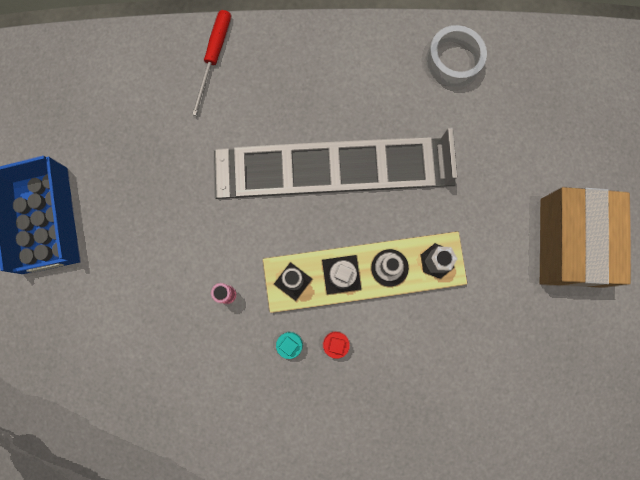

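View pics/side0.png

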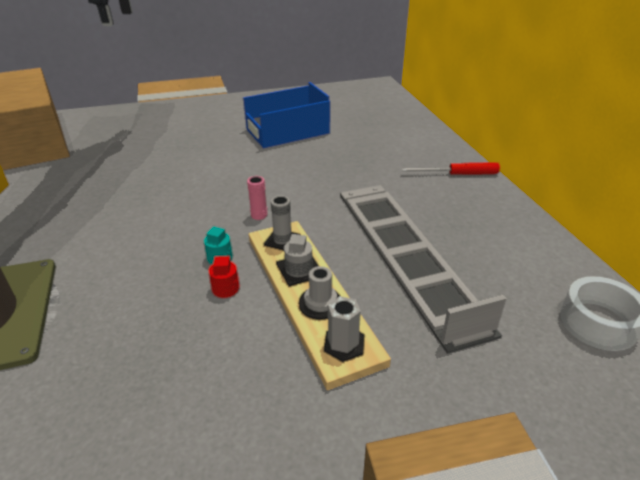

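Top view: from left the row reads nipple (292,278), plug (343,273), bush (391,266), coupling (442,260). The end plate is at the right (-y) end of the rack (452,157), so the nipple goes in the rightmost pocket and the coupling in the leftmost. The red, turquoise and pink pieces aren't part of the job.

```bash
cat >> h.py <<'E'
def proj(p,X):
    T=np.linalg.inv(p['cam_to_world']);r,_=cv2.Rodrigues(T[:3,:3])
    return cv2.projectPoints(np.asarray(X,float).reshape(-1,1,3),r,T[:3,3],p['intrinsics'],np.array(p['distortion']))[0][:,0]
def ray(p,uv,z):
    u=cv2.undistortPoints(np.array(uv,float).reshape(-1,1,2),p['intrinsics'],np.array(p['distortion']))[:,0]
    C=p['cam_to_world'];d=np.c_[u,np.ones(len(u))]@C[:3,:3].T;o=C[:3,3]
    return o+d*((z-o[2])/d[:,2])[:,None]
def go(x,y,z,a):
    """target TCP world m, a=angle of closing line (tool y); prints tool-frame shift mm and az"""
    from scipy.spatial.transform import Rotation as R
    s=manip.get_state();M=R.from_euler('xyz',s['tcp_rot']).as_matrix()
    ya=np.arctan2(M[1,1],M[0,1]);d=(a-ya+np.pi/2)%np.pi-np.pi/2
    print('pos',np.round(s['eef_pos'],4),'rot',np.round(s['tcp_rot'],3),'shift',np.round(M.T@(np.array([x,y,z])-s['eef_pos'])*1e3,1),'az',round(-d,3),'t',round(s['time'],2))
E
python3 - <<'E'
from h import *
from collections import defaultdict
R=defaultdict(list)
for i in range(4):
  for c in('top','side'):
    p=shot(c)
    if c=='top':P=p
    for q in('coupling','bush','nipple','plug','pad_coupling','pad_bush','pad_nipple','pad_plug'):
        for d in manip.tip_of(p,q)[:4]:
            x,y,_=d['point']
            t={'coupling':(.482,-.206),'bush':(.477,-.126),'nipple':(.454,.03),'plug':(.463,-.05)}[q.split('_')[-1]]
            if np.hypot(x-t[0],y-t[1])<.02:R[q].append((x,y))
for q in R:print(q,len(R[q]),np.round(np.mean(R[q],0),4),np.round(np.std(R[q],0),4))
g=cv2.cvtColor(P['img'],cv2.COLOR_RGB2GRAY)
m=((g<100)*255).astype(np.uint8)[130:205,236:432]
n,l,st,ce=cv2.connectedComponentsWithStats(m)
cs=[]
for i in range(1,n):
    if st[i,4]>500:
        cnt=cv2.findContours((l==i).astype(np.uint8),0,2)[0][0]
        r=cv2.minAreaRect(cnt);print(st[i],ce[i]+[236,130],r[1]);cs.append(np.array(ce[i])+[236,130])
cs=np.array(sorted(cs,key=lambda c:c[0]));W=ray(P,cs,.008);print(np.round(W,4))
k=cv2.resize(P['img'][120:320,190:490],None,fx=2.6,fy=2.6,interpolation=2);cv2.imwrite('pics/crop1.png',k[:,:,::-1])
E
```

```text
coupling 7 [ 0.482  -0.2036] [0.002  0.0019]
bush 8 [ 0.4751 -0.1241] [0.0021 0.0011]
nipple 8 [0.4535 0.0302] [0.0014 0.0021]
plug 7 [ 0.4638 -0.0496] [0.0012 0.003 ]
pad_coupling 8 [ 0.4842 -0.206 ] [0.0013 0.0023]
pad_bush 8 [ 0.4741 -0.1274] [0.0017 0.0019]
pad_nipple 9 [0.4565 0.0334] [0.0013 0.0023]
pad_plug 8 [ 0.4659 -0.0465] [0.0022 0.0013]
[ 150   14   39   37 1294] [405.11591963 162.12055641] (35.84512710571289, 36.84374237060547)
[ 103   16   39   38 1308] [358.05657492 164.34862385] (35.74275588989258, 36.74081039428711)
[  56   18   38   38 1309] [310.37509549 166.68907563] (35.44533920288086, 36.943031311035156)
[   9   21   37   38 1300] [262.71615385 169.59384615] (37.0, 36.0)
[  0  56 196  13 540] [336.27222222 191.66296296] (3.595507860183716, 195.35598754882812)
[[ 0.6444  0.08    0.008 ]
 [ 0.6478 -0.0008  0.008 ]
 [ 0.6039 -0.0437  0.008 ]
 [ 0.6506 -0.0818  0.008 ]
 [ 0.6535 -0.1624  0.008 ]]
```

View pics/crop1.png

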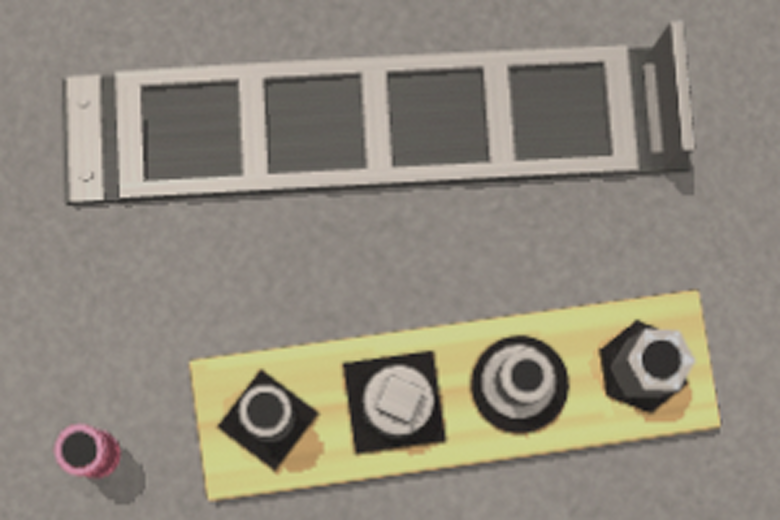

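```bash
python3 -c "
from h import *
go(.4535,.030,.20,.115)"
```

```text
pos [0.2438 0.5755 0.2483] rot [3.142 0.    2.741] shift [-405.8 -420.5   48.3] az 1.055 t 4.7
```

```bash
python3 -m pendant '{"deltas": [[-27,-28,3,0,0,0.1,85],[-54,-56,6,0,0,0.2,85],[-81,-84,10,0,0,0.3,85],[-108,-112,13,0,0,0.4,85],[-135,-140,16,0,0,0.5,85],[-162,-168,19,0,0,0.6,85],[-189,-196,23,0,0,0.7,85],[-216,-224,26,0,0,0.8,85],[-243,-252,29,0,0,0.9,85],[-270,-280,32,0,0,1.0,85]]}' 40; python3 -c "
from h import *
go(.4535,.030,.20,.115)"
```

```text
time: 5.53
eef_pos: [0.3837, 0.2109, 0.2165]
tcp_rot: [3.141, -0.0, 1.736]
force: [-0.1, 1.3, -0.9]
gripper_width: 0.994
grip_force: 0.0
pos [0.3837 0.2109 0.2165] rot [ 3.141 -0.     1.736] shift [-189.9   39.    16.4] az 0.051 t 5.53
```

```bash
python3 -m pendant '{"deltas": [[-38,8,3,0,0,0.01,85],[-76,16,6,0,0,0.02,85],[-114,24,10,0,0,0.03,85],[-152,31,13,0,0,0.04,85],[-190,39,16,0,0,0.05,85],[-190,39,16,0,0,0.05,85],[-190,39,16,0,0,0.05,85],[-190,39,16,0,0,0.05,85],[-190,39,16,0,0,0.05,85],[-190,39,16,0,0,0.05,85]]}'; python3 - <<'E'
from h import *
p=shot('wrist','w1.png');go(.4535,.030,.062,.115)
for q in('nipple','plug','bush'):print(q,[(np.round(d['point'],4).tolist(),round(d['score'],2)) for d in manip.tip_of(p,q)[:4]])
print(proj(p,[[.4535,.030,.099]]),p['cam_to_world'][:3,3])
E
```

```text
time: 6.37
eef_pos: [0.4535, 0.0335, 0.2004]
tcp_rot: [3.141, -0.001, 1.694]
force: [0.4, -0.2, -0.5]
gripper_width: 0.993
grip_force: 0.0
pos [0.4535 0.0333 0.2004] rot [ 3.142e+00 -1.000e-03  1.694e+00] shift [ -3.4  -0.4 138.4] az 0.008 t 6.42
nipple [([0.4537, 0.0311, 0.0268], 0.8), ([0.4374, 0.1454, -0.0028], 0.63)]
plug [([0.4606, -0.049, 0.025], 0.92), ([0.3514, -0.0352, -0.0002], 0.6), ([0.3518, 0.0392, 0.0012], 0.6)]
bush [([0.4758, -0.1252, 0.0246], 0.84)]
[[315.47592451 247.47534654]] [0.4452929  0.10896302 0.32562707]
```

View pics/w1.png

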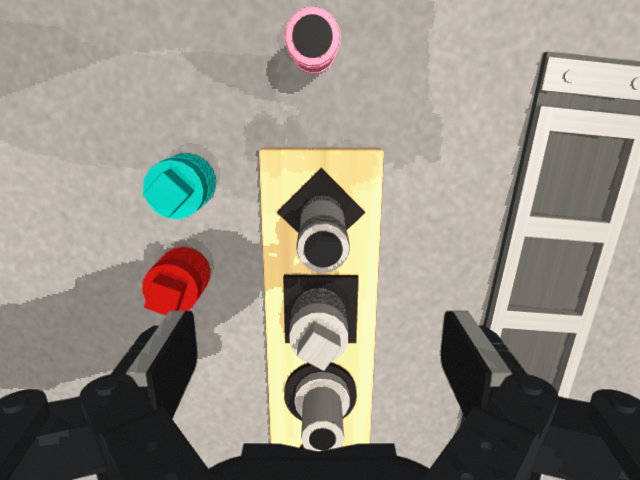

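The nipple top is at (323,248), about 2 mm right of the jaw centre line at x≈319, and its pad is at (321,200). The nipple can be grasped across the row.

```bash
python3 -m pendant '{"deltas": [[-2,2,35,0,0,0.008,85],[-2,2,70,0,0,0.008,85],[-2,2,105,0,0,0.008,85],[-2,2,125,0,0,0.008,85],[-2,2,138,0,0,0.008,85],[-2,2,138,0,0,0.008,85],[-2,2,138,0,0,0.008,20],[-2,2,138,0,0,0.008,20],[-2,2,138,0,0,0.008,20],[-2,2,138,0,0,0.008,20]]}' 60; python3 -c "
from h import *
go(.6535,-.1625,.13,.038)"
```

```text
time: 7.4
eef_pos: [0.4567, 0.0301, 0.0633]
tcp_rot: [3.139, -0.0, 1.683]
force: [0.3, 0.3, -0.4]
gripper_width: 0.45
grip_force: 0.0
pos [0.4567 0.0301 0.0633] rot [ 3.139 -0.     1.683] shift [-213.4  174.2  -66.3] az 0.074 t 7.4
```

```bash
python3 -m pendant '{"deltas": [[0,0,0,0,0,0,20],[0,0,0,0,0,0,20],[0,0,0,0,0,0,20],[0,0,0,0,0,0,20],[0,0,0,0,0,0,20],[0,0,-10,0,0,0,20],[0,0,-30,0,0,0,20],[0,0,-50,0,0,0,20],[0,0,-68,0,0,0,20],[0,0,-68,0,0,0,20]]}' 60; python3 -c "
from h import *
go(.6535,-.1625,.13,.038)"
```

```text
time: 8.23
eef_pos: [0.4574, 0.0299, 0.1335]
tcp_rot: [3.136, -0.0, 1.682]
force: [-0.1, -0.3, -3.0]
gripper_width: 0.335
grip_force: 59.5
pos [0.4574 0.0299 0.1335] rot [ 3.136 -0.     1.682] shift [-213.1  173.4    4.4] az 0.074 t 8.23
```

```bash
python3 -m pendant '{"deltas": [[-27,22,0,0,0,0.01,20],[-54,44,0,0,0,0.02,20],[-80,65,0,0,0,0.03,20],[-107,87,1,0,0,0.04,20],[-134,109,2,0,0,0.05,20],[-160,130,3,0,0,0.06,20],[-187,152,4,0,0,0.07,20],[-205,166,4,0,0,0.074,20],[-213,173,4,0,0,0.074,20],[-213,173,4,0,0,0.074,20]]}'; python3 -c "
from h import *
go(.6535,-.1625,.0455,.038)
p=shot('wrist','w2.png')
print(proj(p,[[.6535,-.1625,.006],[.6535,-.1625,.092]]))"
```

```text
time: 9.07
eef_pos: [0.6525, -0.1659, 0.1254]
tcp_rot: [3.141, 0.002, 1.605]
force: [-0.1, -0.2, -3.1]
gripper_width: 0.335
grip_force: 59.9
pos [ 0.6525 -0.1659  0.1254] rot [3.141e+00 2.000e-03 1.605e+00] shift [ 3.5  1.  79.9] az -0.004 t 9.07
[[317.81656304 226.47786837]
 [317.85099684 287.18918078]]
```

View pics/w2.png

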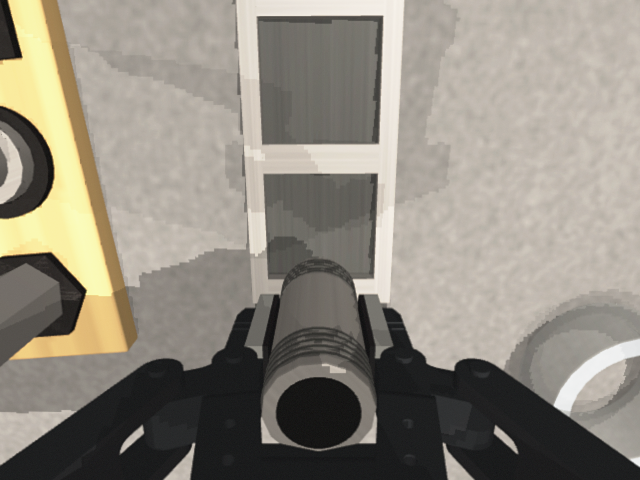

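The nipple is held upright between the jaws. The target pocket (columns 266–377, rows 173–278) sits centred under it, and its projection (318,226) agrees.

```bash
python3 -m pendant '{"deltas": [[3,1,20,0,0,0,20],[3,1,40,0,0,0,20],[3,1,60,0,0,0,20],[3,1,70,0,0,0,20],[3,1,75,0,0,0,20],[3,1,78,0,0,0,20],[3,1,80,0,0,0,20],[3,1,80,0,0,0,20],[3,1,80,0,0,0,20],[3,1,80,0,0,0,20]]}'
```

```text
time: 9.95
eef_pos: [0.6532, -0.1595, 0.0472]
tcp_rot: [3.14, 0.0, 1.609]
force: [0.9, 0.1, -2.2]
gripper_width: 0.337
grip_force: 59.9
```

```bash
python3 -m pendant '{"deltas": [[0,0,2,0,0,0,20],[0,0,2,0,0,0,20],[0,0,2,0,0,0,45],[0,0,2,0,0,0,45],[0,0,2,0,0,0,60],[0,0,2,0,0,0,80],[0,0,2,0,0,0,80],[0,0,-10,0,0,0,80],[0,0,-35,0,0,0,80],[0,0,-70,0,0,0,80]]}'
python3 -c "
from h import *
go(.465,-.049,.16,.115)"
```

```text
time: 10.78
eef_pos: [0.6505, -0.1588, 0.115]
tcp_rot: [-3.136, -0.001, 1.609]
force: [0.4, 0.5, -0.4]
gripper_width: 0.935
grip_force: 0.0
pos [ 0.6505 -0.1588  0.115 ] rot [-3.136e+00 -1.000e-03  1.609e+00] shift [ 116.9 -181.4  -43.8] az -0.077 t 10.78
```

```bash
python3 -m pendant '{"deltas": [[8,-12,-20,0,0,-0.01,80],[26,-40,-40,0,0,-0.02,80],[45,-70,-44,0,0,-0.03,80],[64,-100,-44,0,0,-0.04,80],[83,-130,-44,0,0,-0.05,80],[102,-160,-44,0,0,-0.06,80],[114,-177,-44,0,0,-0.07,80],[117,-182,-44,0,0,-0.077,80],[117,-182,-44,0,0,-0.077,80],[117,-182,-44,0,0,-0.077,80]]}'
python3 -c "
from h import *
p=shot('wrist','w3.png')
go(.464,-.049,.054,.115)
print([(np.round(d['point'],4).tolist(),round(d['score'],2)) for d in manip.tip_of(p,'plug')[:4]])
p=shot('top','t3.png')
print(np.round(proj(p,[[.6532,-.1595,.081]])),[(np.round(d['point'],4).tolist(),round(d['score'],2)) for d in manip.tip_of(p,'nipple')[:4]])
"
```

```text
time: 11.62
eef_pos: [0.468, -0.0498, 0.1609]
tcp_rot: [3.139, 0.001, 1.685]
force: [0.8, -0.6, 0.9]
gripper_width: 0.937
grip_force: 0.0
pos [ 0.4685 -0.0501  0.1608] rot [3.138e+00 1.000e-03 1.685e+00] shift [  1.7  -4.6 106.7] az -0.001 t 11.67
[([0.3519, -0.038, -0.0009], 0.9), ([0.358, 0.0391, 0.003], 0.72), ([0.4596, -0.0488, 0.0244], 0.59)]
[[410. 151.]] [([0.4387, 0.1449, 0.001], 0.9), ([0.6535, -0.1591, 0.0064], 0.55)]
```

View pics/w3.png

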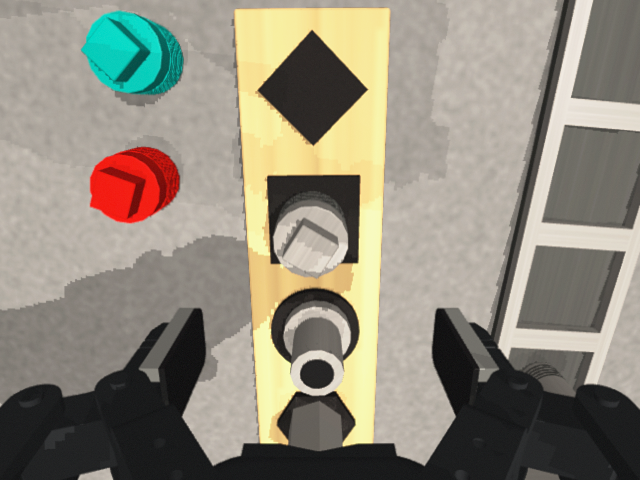

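View pics/t3.png

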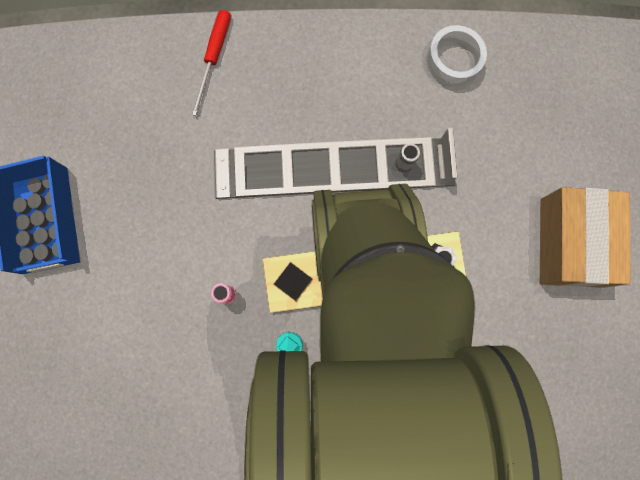

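The nipple stands in its pocket (410,153). In the wrist view the plug body is centred at (311,240), about 4.5 mm left of the jaw centre.

```bash
python3 -m pendant '{"deltas": [[2,-4.5,30,0,0,0,80],[2,-4.5,60,0,0,0,80],[2,-4.5,85,0,0,0,80],[2,-4.5,100,0,0,0,80],[2,-4.5,107,0,0,0,80],[2,-4.5,107,0,0,0,60],[2,-4.5,107,0,0,0,30],[2,-4.5,107,0,0,0,30],[2,-4.5,107,0,0,0,30],[2,-4.5,107,0,0,0,30]]}' 60
python3 -m pendant '{"deltas": [[0,0,0,0,0,0,30],[0,0,0,0,0,0,30],[0,0,0,0,0,0,30],[0,0,0,0,0,0,30],[0,0,-10,0,0,0,30],[0,0,-30,0,0,0,30],[0,0,-55,0,0,0,30],[0,0,-76,0,0,0,30],[0,0,-76,0,0,0,30],[0,0,-76,0,0,0,30]]}' 60
python3 -c "
from h import *
go(.6506,-.082,.13,.038)"
```

```text
time: 12.65
eef_pos: [0.4629, -0.048, 0.0546]
tcp_rot: [3.138, 0.0, 1.686]
force: [0.7, 0.1, 5.9]
gripper_width: 0.477
grip_force: 60.9
time: 13.48
eef_pos: [0.462, -0.0479, 0.1304]
tcp_rot: [3.139, 0.0, 1.686]
force: [0.1, -0.0, -4.5]
gripper_width: 0.475
grip_force: 61.7
pos [ 0.462  -0.0479  0.1304] rot [3.139 0.    1.686] shift [-55.5 183.5   0.8] az 0.077 t 13.48
```

```bash
python3 -m pendant '{"deltas": [[-8,26,0,0,0,0.01,30],[-16,53,0,0,0,0.022,30],[-24,80,0,0,0,0.033,30],[-32,107,0,0,0,0.044,30],[-40,134,0,0,0,0.055,30],[-48,160,0,0,0,0.066,30],[-53,177,0,0,0,0.074,30],[-55.5,183.5,0,0,0,0.077,30],[-55.5,183.5,0,0,0,0.077,30],[-55.5,183.5,0,0,0,0.077,30]]}'
python3 -c "
from h import *
go(.6506,-.082,.037,.038)"
```

```text
time: 14.32
eef_pos: [0.6481, -0.0817, 0.1275]
tcp_rot: [-3.137, -0.001, 1.609]
force: [-0.1, 0.5, -3.2]
gripper_width: 0.47
grip_force: 61.7
pos [ 0.6481 -0.0817  0.1275] rot [-3.137e+00 -1.000e-03  1.609e+00] shift [-0.4  3.  90.5] az 0.0 t 14.32
```

```bash
python3 -m pendant '{"deltas": [[0,3,25,0,0,0,30],[0,3,50,0,0,0,30],[0,3,70,0,0,0,30],[0,3,80,0,0,0,30],[0,3,85,0,0,0,30],[0,3,88,0,0,0,30],[0,3,90,0,0,0,30],[0,3,90,0,0,0,30],[0,3,90,0,0,0,30],[0,3,90,0,0,0,30]]}'
```

```text
time: 15.15
eef_pos: [0.6539, -0.0819, 0.0403]
tcp_rot: [3.14, 0.0, 1.609]
force: [0.5, -0.3, -3.6]
gripper_width: 0.47
grip_force: 61.9
```

```bash
python3 -m pendant '{"deltas": [[0,-2,1,0,0,0,30],[0,-2,2,0,0,0,30],[0,-2,3,0,0,0,30],[0,-2,4,0,0,0,30],[0,-2,4,0,0,0,30],[0,-2,4,0,0,0,30],[0,-2,4,0,0,0,30],[0,-2,4,0,0,0,30],[0,-2,4,0,0,0,30],[0,-2,4,0,0,0,30]]}'
```

```text
time: 15.98
eef_pos: [0.6511, -0.082, 0.0367]
tcp_rot: [-3.141, 0.0, 1.609]
force: [-3.7, 0.9, 6.4]
gripper_width: 0.473
grip_force: 63.2
```

Contact. Release and retreat.

```bash
python3 -m pendant '{"deltas": [[0,0,0,0,0,0,50],[0,0,0,0,0,0,55],[0,0,0,0,0,0,65],[0,0,0,0,0,0,80],[0,0,0,0,0,0,80],[0,0,0,0,0,0,80],[0,0,-10,0,0,0,80],[0,0,-35,0,0,0,80],[0,0,-70,0,0,0,80],[0,0,-105,0,0,0,80]]}'
python3 -c "
from h import *
go(.476,-.125,.16,.115)"
```

```text
time: 16.82
eef_pos: [0.6506, -0.0819, 0.1413]
tcp_rot: [-3.14, -0.0, 1.609]
force: [0.3, -0.4, 0.5]
gripper_width: 0.939
grip_force: 0.0
pos [ 0.6506 -0.0819  0.1413] rot [-3.14  -0.     1.609] shift [ -36.5 -176.1  -18.4] az -0.077 t 16.82
```

```bash
python3 -m pendant '{"deltas": [[-4,-22,-10,0,0,-0.01,80],[-10,-48,-18,0,0,-0.02,80],[-15,-75,-18,0,0,-0.03,80],[-21,-102,-18,0,0,-0.045,80],[-27,-130,-18,0,0,-0.055,80],[-32,-156,-18,0,0,-0.066,80],[-36,-171,-18,0,0,-0.074,80],[-36,-176,-18,0,0,-0.077,80],[-36,-176,-18,0,0,-0.077,80],[-36,-176,-18,0,0,-0.077,80]]}'
python3 -c "
from h import *
p=shot('wrist','w4.png')
go(.476,-.125,.056,.115)
print([(np.round(d['point'],4).tolist(),round(d['score'],2)) for d in manip.tip_of(p,'bush')[:4]])
"
```

```text
time: 17.65
eef_pos: [0.4785, -0.1242, 0.1588]
tcp_rot: [3.139, 0.0, 1.686]
force: [1.4, -0.2, 0.3]
gripper_width: 0.939
grip_force: 0.0
pos [ 0.4789 -0.124   0.1587] rot [3.139 0.    1.687] shift [ -0.6  -3.3 102.6] az 0.001 t 17.7
[([0.4751, -0.1256, 0.0239], 0.76)]
```

View pics/w4.png

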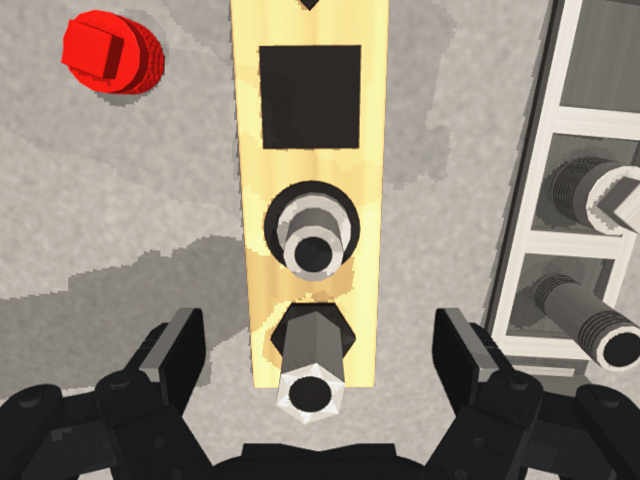

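The bush top is at (314,253), about 3 mm left of the jaw centre. The plug and nipple stand in their pockets (right edge).

```bash
python3 -m pendant '{"deltas": [[-0.5,-3,30,0,0,0,80],[-0.5,-3,60,0,0,0,80],[-0.5,-3,82,0,0,0,80],[-0.5,-3,95,0,0,0,80],[-0.5,-3,101,0,0,0,80],[-0.5,-3,101,0,0,0,60],[-0.5,-3,101,0,0,0,24],[-0.5,-3,101,0,0,0,24],[-0.5,-3,101,0,0,0,24],[-0.5,-3,101,0,0,0,24]]}' 60
python3 -m pendant '{"deltas": [[0,0,0,0,0,0,24],[0,0,0,0,0,0,24],[0,0,0,0,0,0,24],[0,0,0,0,0,0,24],[0,0,0,0,0,0,24],[0,0,-10,0,0,0,24],[0,0,-30,0,0,0,24],[0,0,-55,0,0,0,24],[0,0,-74,0,0,0,24],[0,0,-74,0,0,0,24]]}' 60
python3 -c "
from h import *
go(.6476,-.001,.13,.038)"
```

```text
time: 18.58
eef_pos: [0.475, -0.1255, 0.0585]
tcp_rot: [3.139, 0.001, 1.686]
force: [0.6, 0.3, 5.2]
gripper_width: 0.357
grip_force: 59.1
time: 19.42
eef_pos: [0.4754, -0.126, 0.1349]
tcp_rot: [3.136, 0.002, 1.685]
force: [1.0, -0.9, -2.3]
gripper_width: 0.353
grip_force: 59.7
pos [ 0.4754 -0.126   0.1349] rot [3.136e+00 2.000e-03 1.685e+00] shift [104.5 185.3   5.7] az 0.076 t 19.42
```

```bash
python3 -m pendant '{"deltas": [[14,25,0,0,0,0.01,24],[28,50,0,0,0,0.02,24],[42,76,0,0,0,0.03,24],[57,101,0,0,0,0.04,24],[71,126,0,0,0,0.05,24],[86,152,2,0,0,0.06,24],[98,174,4,0,0,0.07,24],[104.5,185,5,0,0,0.076,24],[104.5,185,5,0,0,0.076,24],[104.5,185,5,0,0,0.076,24]]}'
python3 -c "
from h import *
go(.6476,-.001,.041,.038)"
```

```text
time: 20.25
eef_pos: [0.6446, 0.0, 0.1252]
tcp_rot: [-3.139, 0.0, 1.611]
force: [-0.8, -0.1, -2.7]
gripper_width: 0.361
grip_force: 60.0
pos [0.6446 0.     0.1252] rot [-3.139  0.     1.611] shift [-1.1  3.2 84.2] az 0.002 t 20.25
```

```bash
python3 -m pendant '{"deltas": [[-1,2,25,0,0,0,24],[-1,2,50,0,0,0,24],[-1,2,66,0,0,0,24],[-1,2,75,0,0,0,24],[-1,2,79,0,0,0,24],[-1,2,81,0,0,0,24],[-1,2,83,0,0,0,24],[-1,2,84,0,0,0,24],[-1,2,84,0,0,0,24],[-1,2,84,0,0,0,24]]}'
```

```text
time: 21.08
eef_pos: [0.6481, -0.0013, 0.043]
tcp_rot: [3.14, -0.0, 1.61]
force: [0.7, 0.3, -3.1]
gripper_width: 0.354
grip_force: 60.0
```

```bash
python3 -m pendant '{"deltas": [[0,0,1,0,0,0,24],[0,0,2,0,0,0,24],[0,0,2.5,0,0,0,24],[0,0,3,0,0,0,24],[0,0,3,0,0,0,24],[0,0,3,0,0,0,24],[0,0,3,0,0,0,24],[0,0,3,0,0,0,24],[0,0,3,0,0,0,24],[0,0,3,0,0,0,24]]}'
```

```text
time: 21.92
eef_pos: [0.648, -0.0012, 0.0406]
tcp_rot: [3.141, -0.0, 1.61]
force: [-2.5, 0.1, 6.8]
gripper_width: 0.358
grip_force: 61.0
```

```bash
python3 -m pendant '{"deltas": [[0,0,0,0,0,0,40],[0,0,0,0,0,0,50],[0,0,0,0,0,0,60],[0,0,0,0,0,0,80],[0,0,0,0,0,0,80],[0,0,0,0,0,0,80],[0,0,-10,0,0,0,80],[0,0,-35,0,0,0,80],[0,0,-70,0,0,0,80],[0,0,-105,0,0,0,80]]}'
python3 -c "
from h import *
go(.482,-.200,.16,.115)"
```

```text
time: 22.75
eef_pos: [0.6469, -0.0014, 0.1453]
tcp_rot: [-3.14, -0.0, 1.61]
force: [1.1, -0.5, 0.4]
gripper_width: 0.937
grip_force: 0.0
pos [ 0.6469 -0.0014  0.1453] rot [-3.14 -0.    1.61] shift [-192.1 -172.6  -14.3] az -0.076 t 22.75
```

```bash
python3 -m pendant '{"deltas": [[-20,-18,-8,0,0,-0.01,80],[-46,-41,-14,0,0,-0.02,80],[-74,-66,-14,0,0,-0.03,80],[-102,-92,-14,0,0,-0.04,80],[-130,-117,-14,0,0,-0.05,80],[-158,-142,-14,0,0,-0.06,80],[-180,-162,-14,0,0,-0.07,80],[-192,-172,-14,0,0,-0.076,80],[-192,-172,-14,0,0,-0.076,80],[-192,-172,-14,0,0,-0.076,80]]}'
python3 -c "
from h import *
p=shot('wrist','w5.png')
cv2.imwrite('pics/c5.png',cv2.resize(p['img'][170:320,220:420],None,fx=4,fy=4)[:,:,::-1])
go(.482,-.204,.057,.115)
print([(np.round(d['point'],4).tolist(),round(d['score'],2)) for d in manip.tip_of(p,'coupling')[:4]])
"
```

```text
time: 23.58
eef_pos: [0.4834, -0.2005, 0.159]
tcp_rot: [3.14, 0.0, 1.684]
force: [-0.1, 0.7, -0.7]
gripper_width: 0.938
grip_force: 0.0
pos [ 0.4844 -0.1991  0.1588] rot [ 3.14  -0.     1.686] shift [ -4.6  -3.2 101.8] az 0.0 t 23.63
[([0.4797, -0.2034, 0.0221], 0.93), ([0.6497, -0.1586, 0.0043], 0.66)]
```

View pics/c5.png

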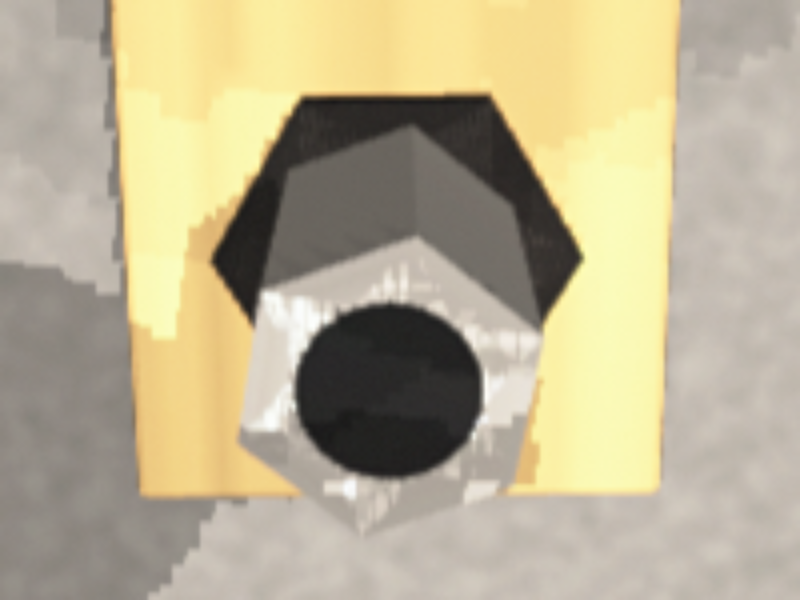

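The coupling's top hexagon has corners at crop pixels (415,237), (541,325), (515,490), (363,535), (238,440), (262,288). Its left and right flats are tilted about 9° from the jaws.

```bash
python3 - <<'E'
from h import *
p=shot('wrist')
v=np.array([(415,237),(541,325),(515,490),(363,535),(238,440),(262,288)])/4+[220,170]
W=ray(p,v,.084)[:,:2];c=W.mean(0)
a=np.angle(np.mean(np.exp(6j*np.arctan2(*(W-c).T[::-1]))))/6  # vertex angle mod 60
n=a+np.pi/6; n=(n-.115+np.pi/6)%(np.pi/3)-np.pi/6+.115
print('centre',c,'size',np.linalg.norm(W-c,axis=1),'flat normal',n)
go(c[0],c[1],.057,n)
E
```

```text
centre [ 0.48614824 -0.20286372] size [0.0201468  0.02072164 0.02146053 0.0207478  0.02048303 0.0205832 ] flat normal -0.046574090914445074
pos [ 0.4848 -0.1982  0.1586] rot [ 3.140e+00 -1.000e-03  1.688e+00] shift [ -4.9   0.6 101.6] az 0.164 t 23.73
```

```bash
python3 -m pendant '{"deltas": [[-5,-0.5,25,0,0,0.08,80],[-5,-0.5,50,0,0,0.16,80],[-5,-0.5,75,0,0,0.164,80],[-5,-0.5,93,0,0,0.164,80],[-5,-0.5,101,0,0,0.164,80],[-5,-0.5,101,0,0,0.164,60],[-5,-0.5,101,0,0,0.164,28],[-5,-0.5,101,0,0,0.164,28],[-5,-0.5,101,0,0,0.164,28],[-5,-0.5,101,0,0,0.164,28]]}' 60
python3 -m pendant '{"deltas": [[0,0,0,0,0,0,28],[0,0,0,0,0,0,28],[0,0,0,0,0,0,28],[0,0,0,0,0,0,28],[0,0,0,0,0,0,28],[0,0,-10,0,0,0,28],[0,0,-30,0,0,0,28],[0,0,-55,0,0,0,28],[0,0,-80,0,0,0,28],[0,0,-80,0,0,0,28]]}' 60
python3 -c "
from h import *
go(.6444,.080,.14,.0)"
```

```text
time: 24.57
eef_pos: [0.4841, -0.2051, 0.0586]
tcp_rot: [3.14, 0.0, 1.522]
force: [0.8, 0.6, 5.4]
gripper_width: 0.416
grip_force: 60.6
time: 25.4
eef_pos: [0.4855, -0.206, 0.1417]
tcp_rot: [3.134, 0.002, 1.521]
force: [0.5, 0.3, -3.3]
gripper_width: 0.412
grip_force: 60.7
pos [ 0.4855 -0.206   0.1417] rot [3.134e+00 2.000e-03 1.521e+00] shift [293.5 144.5   2.1] az -0.05 t 25.4
```

```bash
python3 -m pendant '{"deltas": [[25,12,0,0,0,-0.005,28],[60,29,0,0,0,-0.01,28],[95,47,0,0,0,-0.015,28],[130,64,0,0,0,-0.02,28],[165,81,0,0,0,-0.025,28],[200,98,0,0,0,-0.03,28],[235,116,0,0,0,-0.04,28],[265,130,0,0,0,-0.05,28],[285,140,2,0,0,-0.05,28],[293.5,144.5,2,0,0,-0.05,28]]}'
python3 -c "
from h import *
p=shot('wrist','w6.png')
go(.6444,.080,.041,.0)"
```

```text
time: 26.23
eef_pos: [0.6425, 0.0872, 0.1344]
tcp_rot: [3.142, -0.004, 1.578]
force: [-0.4, 0.7, -3.1]
gripper_width: 0.415
grip_force: 60.6
pos [0.6428 0.087  0.1345] rot [ 3.141 -0.004  1.578] shift [-7.3  1.5 93.5] az 0.007 t 26.28
```

View pics/w6.png

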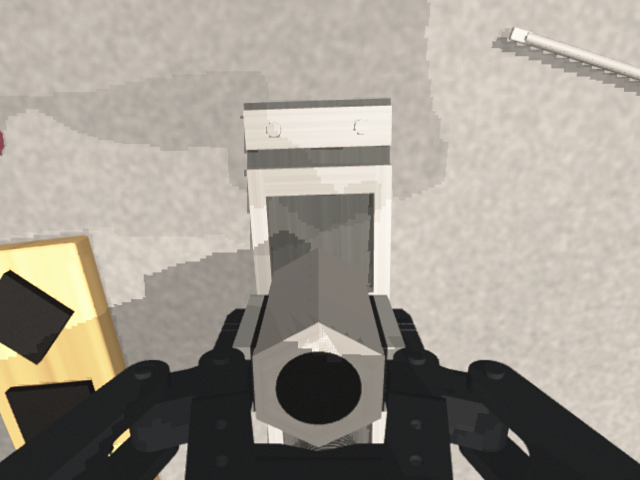

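The coupling is held square, and the last pocket (columns 266–374) is centred on it. I'll shift it −7 mm along the rack while lowering.

```bash
python3 -m pendant '{"deltas": [[-4,1,20,0,0,0,28],[-7,1,45,0,0,0,28],[-7,1,65,0,0,0,28],[-7,1,78,0,0,0,28],[-7,1,86,0,0,0,28],[-7,1,90,0,0,0,28],[-7,1,92,0,0,0,28],[-7,1,93,0,0,0,28],[-7,1,93,0,0,0,28],[-7,1,93,0,0,0,28]]}'
```

```text
time: 27.12
eef_pos: [0.6437, 0.0743, 0.0432]
tcp_rot: [3.14, -0.0, 1.572]
force: [-0.7, 0.5, -3.3]
gripper_width: 0.415
grip_force: 60.6
```

```bash
python3 -m pendant '{"deltas": [[2,0,0,0,0,0,28],[4,0,0,0,0,0,28],[5,0,1,0,0,0,28],[5,0,2,0,0,0,28],[5,0,3,0,0,0,28],[5,0,3,0,0,0,28],[5,0,3,0,0,0,28],[5,0,3,0,0,0,28],[5,0,3,0,0,0,28],[5,0,3,0,0,0,28]]}'
```

```text
time: 27.95
eef_pos: [0.6432, 0.0801, 0.0406]
tcp_rot: [3.141, -0.001, 1.572]
force: [-3.2, 0.9, 5.7]
gripper_width: 0.414
grip_force: 61.7
```

```bash
python3 -m pendant '{"deltas": [[0,0,0,0,0,0,45],[0,0,0,0,0,0,55],[0,0,0,0,0,0,65],[0,0,0,0,0,0,80],[0,0,0,0,0,0,80],[0,0,0,0,0,0,80],[0,0,-10,0,0,0,80],[0,0,-35,0,0,0,80],[0,0,-70,0,0,0,80],[0,0,-105,0,0,0,80]]}'
python3 -m pendant '{"deltas": [[0,0,-30,0,0,0,80],[0,0,-60,0,0,0,80],[30,0,-60,0,0,0,80],[60,0,-60,0,0,0,80],[90,0,-60,0,0,0,80],[120,0,-60,0,0,0,80],[150,0,-60,0,0,0,80],[180,0,-60,0,0,0,80],[180,0,-60,0,0,0,80],[180,0,-60,0,0,0,80]]}'
python3 -c "
from h import *
p=shot('top');shot('side','s9.png')
cv2.imwrite('pics/t9.png',cv2.resize(p['img'][110:330,190:490],None,fx=2.6,fy=2.6)[:,:,::-1])
for q in('coupling','bush','nipple','plug'):print(q,[(np.round(d['point'],4).tolist(),round(d['score'],2)) for d in manip.tip_of(p,q)[:4]])"
```

```text
time: 28.78
eef_pos: [0.6423, 0.079, 0.1453]
tcp_rot: [-3.14, 0.0, 1.572]
force: [0.8, 0.7, 0.6]
gripper_width: 0.935
grip_force: 0.0
time: 29.62
eef_pos: [0.6419, 0.2626, 0.2047]
tcp_rot: [-3.141, -0.002, 1.577]
force: [0.5, -0.6, 0.2]
gripper_width: 0.936
grip_force: 0.0
coupling [([0.6429, 0.0785, 0.0075], 0.88)]
bush [([0.6471, -0.0023, 0.0071], 0.59)]
nipple [([0.6512, -0.1602, 0.0074], 0.93), ([0.4372, 0.1436, -0.0013], 0.76), ([0.6437, 0.0786, 0.0073], 0.55), ([0.6518, -0.0876, 0.0039], 0.36)]
plug [([0.3514, 0.0393, 0.0008], 0.65), ([0.6513, -0.0854, 0.0048], 0.61), ([0.3472, -0.0347, -0.0012], 0.6)]
```

View pics/t9.png

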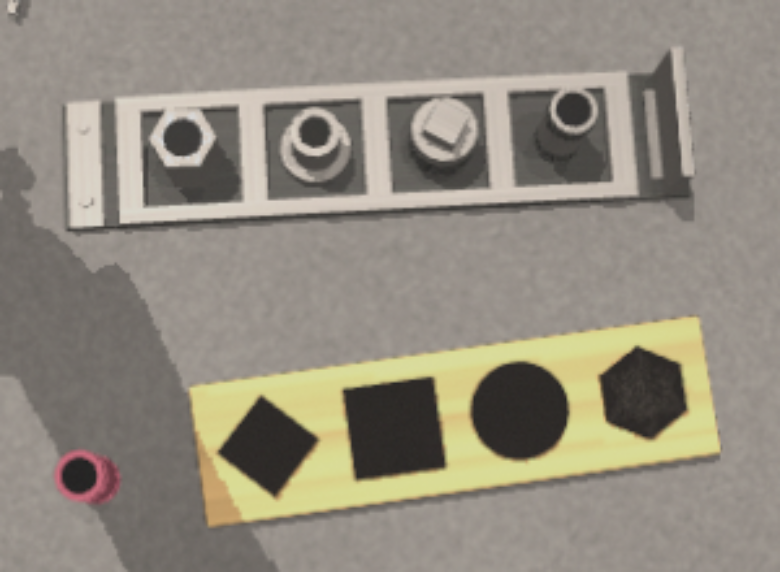

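View pics/s9.png

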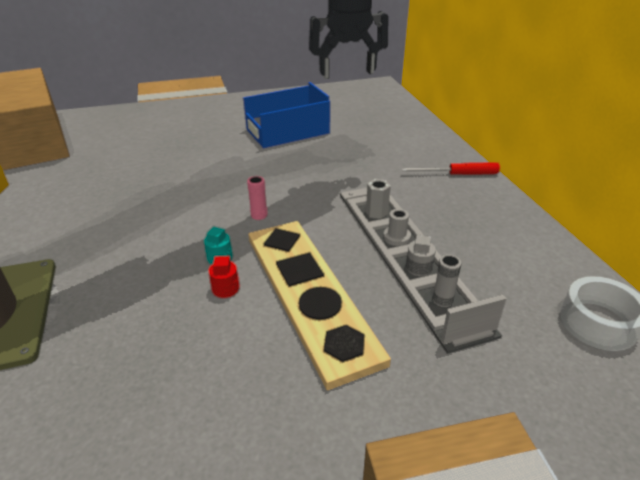

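Both views show all four fittings upright on the pocket floors. From the plate they are nipple (crop 573,110), plug (444,132), bush (315,145) and coupling (183,137), and the arm is clear.

```bash
python3 -c "
from bench import manip
print(manip.hand_in())"
```

```text
the job is handed in; nothing more can be done
None
```

All four fittings stand upright in the rack, in order from the end plate: nipple, plug, bush, coupling. The job was handed in at about 30 s; the hand-in returned no verdict.

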